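# Pin the handle clamp and hold it squeezed for drilling

### The job

The turned handle blank is already lying in the hinged wooden clamp: swing the open half fully shut against the fixed half, take the headed steel pin from the block of pins and push it down through the two ears until its head sits on the upper one. Then squeeze the two halves together firmly between the fingers and finish like that, still gripping both halves shut with the pin home, so I can drill the blank. Leave the other things on the bench alone.

Things in the scene. Friction and masses are not known exactly. Their poses are not given: they have to be found in the camera images.
- clamp: hinged wooden clamp screwed to the bench; dark base board 230 x 75 x 12 mm. Origin on the bench under its centre, x along it to the hinge end, z up. Shut, its two light jaws form a bar from x -103 to +77 mm, 54 mm across (y -27 to +27), top at z 62 mm, outer faces smooth, with a pocket open at the top for the blank at x -55 to +45 mm. Steel hinge post, 14 mm thick, 64 mm high, at x +85, y 0
- fixed_jaw: the jaw that does not move, on the clamp's +y side (y 1 to 27 mm); origin and axes of clamp. At x -103 to -68 mm it has a low ear, 35 x 54 x 24 mm, across the clamp's full width (z 12 to 36 mm) with an upright 12 mm hole through its middle
- swing_jaw: hinged jaw on the clamp's -y side, z 18 to 62 mm. Origin on the hinge axis at bench height; x points from the free end to the hinge: the jaw spans its x -188 to -8 mm; outer face, to push and squeeze on, at its y = -27 mm. At its free end an ear 35 x 54 x 24 mm (z 38 to 62 mm) with a 12 mm hole comes to lie over the fixed ear. The jaws do not collide with each other
- jaw_hinge (a joint): angle of the swing jaw about the upright hinge, rad: 0 = fully shut (a stop), grows as it swings out to the clamp's -y side, up to 1.3. Stiff friction, about 0.1 N m: it stays where it is left, without a spring
- swing_hole (a point): middle of the mouth of the hole in the swing jaw's ear, on its top face, 170.5 mm from the hinge axis
- lock_hole (a point): fixed point on the clamp: x -85.5, y 0, z 62 mm of it, on the axis of the lower hole; the upper hole's mouth is here when the jaw is shut
- pin: steel locking pin, 74 mm long: a 10 mm shank 44 mm long whose last 8 mm taper to 4 mm, and above it a plain round head 20 mm in diameter and 30 mm high. Origin at the lower tip, z up the pin. It stands in one of three holes of the pin block, the head's flat underside on the block's top; about 90 g
- pin_shoulder (a point): centre of the flat underside of the pin's head, 44 mm above the tip; with the pin home it lies at the lock hole
- pin_block: dark wooden block 150 x 50 x 60 mm fixed to the bench, origin under its centre, x along its length; three upright 12 mm holes 48 mm deep at x -50, 0 and +50 mm, holding pin, dowel and awl in any order
- blank_mid (a point): centre of the round mid-brown wooden handle blank, 92 mm long, 24 mm in diameter, lying along the clamp between two low ribs on the base; this point is its middle, 24 mm above the bench. It stays lying in the clamp
- dowel: plain headless wooden dowel 10 mm in diameter, 75 mm long, standing in the pin block, 27 mm of it showing; leave alone
- awl: small awl with a bulb-shaped wooden handle, 28 mm at its widest, standing in the pin block, its top 98 mm above the bench; leave alone
- hammer: hammer lying on the bench, 260 mm long; origin under its middle, handle to -x; leave alone
- jar: glass jar of 60 mm diameter, 85 mm high; origin at the bottom; leave alone
- faceplate: round aluminium plate with ribs, 120 mm in diameter, 22 mm high; origin at the bottom; leave alone
- gouge: turning gouge with a long turned wooden handle, lying, 370 mm long; origin under its middle, handle to -x; leave alone

How it is judged:
By the outcome, as a careful person would: the job done as asked, in the order asked, and still so for the second after the job is handed in, while the arm keeps its last pose, push and grip.
It also fails if it takes over 59 s, if anything falls off the work surface, if the arm or the gripper's body presses on something with over 40 N, if the wrist force passes 120 N, or if a joint passes its speed limit or range.

### The arm

A 6-joint arm with a two-finger parallel gripper is mounted at the origin on the work surface. World frame = base frame: x ahead of the robot, y to its left, z up, the work surface at z = 0. Lengths are in m, angles in rad, forces in N, time in s.
With the tool pointing down it reaches from about 0.3 to 0.775 m from the base axis. Payload 14.6 kg.
Tool frame: the origin (TCP) lies on the front face of the gripper's body, between the roots of the fingers; the fingertips stand 97 mm ahead of it and the grasp point (between the pads) lies 78 mm ahead of it; z points along the fingers, x is the direction in which the jaws open and shut, and the axes are right-handed (so a half turn about z gives the same grasp; the last joint's range is limited). The gripper opens to 94 mm and grips with 3 to 60 N. Pads are 16 mm wide; open, the fingers measure 119 mm over their backs; the gripper's body (75 mm by 177 mm) begins 78 mm behind the grasp point.
Start: joints at [1.183, 0.3, 1.521, -0, 1.321, -0.067], TCP at [0.173, 0.522, 0.303] pointing down, gripper open.
Joint ranges: [-3.03, 3.03], [-0.79, 2.21], [0.23, 2.52], [-1.04, 4.18], [0, 3.07], [-2.55, 2.55]. Speed limits (rad/s): [2.22, 2.22, 2.57, 3.14, 3.14, 3.14].

### API

Orientations are given as [roll, pitch, yaw] about the fixed x, y, z axes, in that order (R = Rz(yaw) Ry(pitch) Rx(roll)).
In Python, from station import sensors, camera, ctrl gives the robot as it stands.
- The arm moves only by the tool move_arm, never from a script. Its argument "rows" is text: rows parted by semicolons, each of 6 numbers parted by spaces: the shift along the tool's x, y, z in mm, then the turn, a rotation vector about the tool's x, y, z in rad. In form: x y z wx wy wz; .... A call has 1 to 20 rows; each row shifts and turns the pose as measured when the row begins, along the tool's axes as they then stand; what a row does not reach is not made up. A row lasts 1/8 s, in which the tool goes at most 62.5 mm and 10.7 degrees, less where a joint would pass 70% of its speed; a pose out of reach is approached as far as the arm can. A call with a gripper value outside its range is refused whole. "grip" is the opening, from -1 (shut) to 1 (fully open), set as the call begins (left out, the last holds). The fingers move at their own pace and stop on an object; "newtons" is the grip in N (left out, the last holds). Time passes only in rows, so rows that do not move let the fingers close. It gives the time, the measured TCP pose, the force and the opening at its end, in the units of the state.
- sensors.get_obs(): the state, without advancing time (a new reading comes with each control period).
- camera(name): name is "side" or "top" or "wrist"; returns a dict with "color" (400x640x3 uint8, blue, green, red), "z_map" (400x640 float32, m along the optical axis (not along the pixel's ray), 0 where there is no reading), "mtx" (3x3 intrinsics, pixels), "distortion" ([k1, k2, p1, p2, k3] as OpenCV has them; the pictures are not rectified), "position" and "attitude" of the camera in the world; the wrist camera has in their place "hand_eye" (4x4, takes a point from camera to tool coordinates, whose origin is the TCP and whose axes are the tool frame's). Camera axes: x right, y down, z forward; pixel columns grow to the right and rows downward; lengths in m; the calibration is good to about 2 mm. A picture is of the moment at which its call begins: read the wrist's pose just before it.
- ctrl.hand_in(): hands the job in, once; it reports no verdict.
The state is a dict: "time_s": time; "qpos": joint angles; "joint_vel": joint speeds; "tau": joint torques, N m; "ee_pos": TCP position; "eef_rot": TCP orientation; "force": force on the tool from outside, world axes, zero at the start; "moment": the same for the moment, N m; "grip_width": finger opening in m.
Only numpy, scipy, OpenCV 4.12 (cv2) and the standard library are available. Lean on these libraries where they do the work, as an engineer would, in place of code of your own. Each camera call takes 0.05 s, during which the arm holds its last target.

## Working session

There is one attempt and no reset: what is moved stays moved. The work goes in short steps, Python scripts to look and compute and a tool call to move; the robot and the scene stay as the last step left them, time stands still between calls to the robot, and variables do not carry over. Pictures are saved under pics/ and viewed, and the job is handed in when it is done.

Besides the shell and the picture viewer there is one more tool, called as name(argument=value, ...) on one line, values as JSON. move_arm: Moves the arm, as the interface text tells. Its arguments: {"type":"object","properties":{"rows":{"type":"string"},"grip":{"type":"number"},"newtons":{"type":"number"}},"required":["rows"]}

```bash
mkdir -p pics; ls; python3 - <<'E'
from station import sensors,camera,ctrl
import cv2,numpy as np
o=sensors.get_obs()
for k,v in o.items(): print(k,v)
for n in ["side","top","wrist"]:
    c=camera(n); cv2.imwrite(f"pics/{n}0.png",c["color"]); np.save(f"pics/{n}0.npy",c,allow_pickle=True)
    for k in c:
        if k not in("color","z_map"): print(n,k,np.array(c[k]).round(4).tolist())
E
```

```text
pics
time_s 0.0
qpos [ 1.18340820e+00  3.00494559e-01  1.52162272e+00  7.12529550e-06
  1.32068618e+00 -6.66533459e-02]
joint_vel [ 6.02436618e-04 -1.09348698e-03  7.50267745e-05  2.71976198e-04
 -1.31791714e-04 -7.01922469e-04]
tau [ 8.45510949e-04 -5.31803906e+01 -3.52753866e+01  7.08937598e-02
  2.42470315e-02 -5.97136454e-05]
ee_pos [0.17336415 0.52179411 0.30205578]
eef_rot [-3.14150512e+00  1.20765229e-03  1.25005984e+00]
force [-0.32128156  0.43436058 -0.89654875]
moment [-0.01650161  0.06103502 -0.02590655]
grip_width 0.09431137961203984
side mtx [[371.4193, 0.0, 320.814], [0.0, 371.4193, 195.3859], [0.0, 0.0, 1.0]]
side distortion [-0.0115, 0.0, 0.0, 0.0, 0.0]
side position [0.0071, -0.6722, 0.9811]
side attitude [-2.3773, -0.0107, -0.6711]
top mtx [[391.9875, 0.0, 319.4036], [0.0, 391.9875, 200.1956], [0.0, 0.0, 1.0]]
top distortion [0.0324, 0.0, 0.0, 0.0, 0.0]
top position [0.3912, 0.0177, 1.1441]
top attitude [-2.9855, -0.0143, -1.594]
wrist mtx [[353.9438, 0.0, 317.5778], [0.0, 353.9438, 200.9544], [0.0, 0.0, 1.0]]
wrist distortion [-0.0374, 0.0, 0.0, 0.0, 0.0]
wrist hand_eye [[1.0, -0.0003, 0.0013, -0.001], [-0.0, 0.9728, 0.2319, -0.0661], [-0.0014, -0.2319, 0.9728, -0.0816], [0.0, 0.0, 0.0, 1.0]]
```

View pics/top0.png

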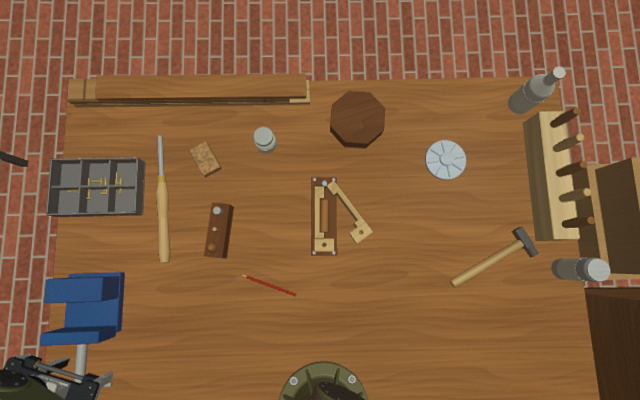

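View pics/side0.png

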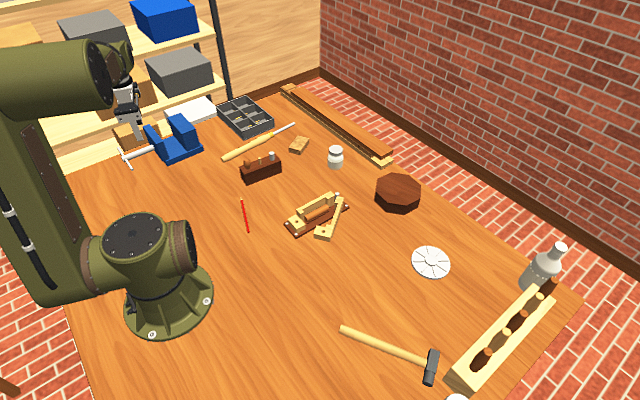

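View pics/wrist0.png

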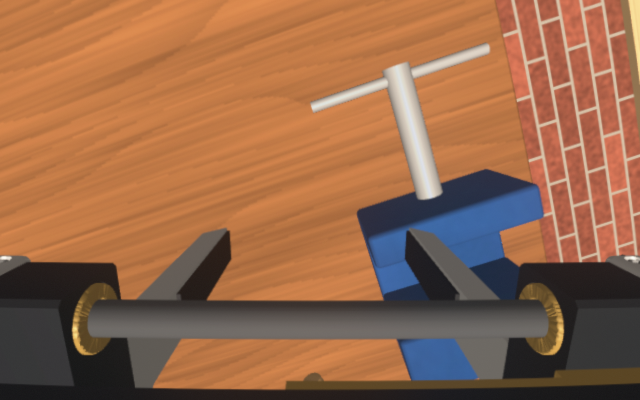

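```bash
cat > h.py <<'E'
import numpy as np,cv2
from scipy.spatial.transform import Rotation as R
def pose(c,obs=None):
    if "hand_eye" in c:
        T=np.eye(4);T[:3,:3]=R.from_euler("xyz",obs["eef_rot"]).as_matrix();T[:3,3]=obs["ee_pos"]
        return T@np.array(c["hand_eye"])
    T=np.eye(4);T[:3,:3]=R.from_euler("xyz",c["attitude"]).as_matrix();T[:3,3]=c["position"];return T
def cloud(c,obs=None):
    h,w=c["z_map"].shape
    u,v=np.meshgrid(np.arange(w),np.arange(h))
    p=cv2.undistortPoints(np.stack([u,v],-1).reshape(-1,1,2).astype(np.float64),np.array(c["mtx"]),np.array(c["distortion"])).reshape(h,w,2)
    z=c["z_map"][...,None]
    P=np.concatenate([p*z,z],-1)
    T=pose(c,obs)
    return P@T[:3,:3].T+T[:3,3]
def plane(c,u,v,z,obs=None):
    p=cv2.undistortPoints(np.array([[[u,v]]],float),np.array(c["mtx"]),np.array(c["distortion"])).ravel()
    T=pose(c,obs);d=T[:3,:3]@np.array([p[0],p[1],1]);s=(z-T[2,3])/d[2];return T[:3,3]+s*d
def proj(c,P,obs=None):
    T=np.linalg.inv(pose(c,obs));r,_=cv2.Rodrigues(T[:3,:3])
    return cv2.projectPoints(np.array(P,float).reshape(-1,3),r,T[:3,3],np.array(c["mtx"]),np.array(c["distortion"]))[0].reshape(-1,2)
E
python3 - <<'E'
import numpy as np,cv2
from h import *
c=np.load("pics/top0.npy",allow_pickle=True).item()
cv2.imwrite("pics/topz1.png",cv2.resize(c["color"][165:270,295:395],None,fx=5.5,fy=5.5,interpolation=cv2.INTER_CUBIC))
cv2.imwrite("pics/topz2.png",cv2.resize(c["color"][190:270,190:250],None,fx=7,fy=7,interpolation=cv2.INTER_CUBIC))
P=cloud(c)
for u,v in [(311,190),(320,253),(215,255),(250,250),(450,250),(320,190),(336,190),(360,233),(318,230),(218,211),(216,227),(211,246),(229,205)]:
    print(u,v,P[v,u].round(4))
E
```

```text
311 190 [0.5994 0.0213 0.0137]
320 253 [ 0.4159 -0.0009  0.0114]
215 255 [0.4164 0.2865 0.057 ]
250 250 [ 0.4296  0.201  -0.0017]
450 250 [ 0.4167 -0.3776  0.0016]
320 190 [ 0.5898 -0.0041  0.0628]
336 190 [ 0.5887 -0.0489  0.0641]
360 233 [ 0.4716 -0.1196 -0.0038]
318 230 [0.4779 0.004  0.0614]
218 211 [0.533  0.2728 0.0893]
216 227 [0.4926 0.2846 0.0598]
211 246 [0.4393 0.2876 0.0968]
229 205 [0.553  0.2496 0.0609]
```

View pics/topz1.png

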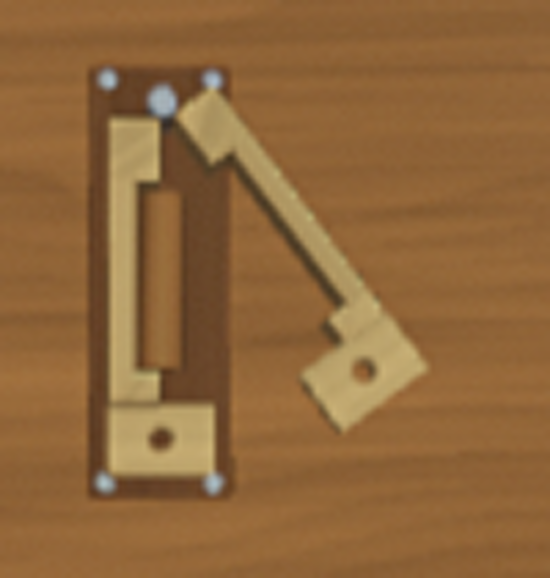

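View pics/topz2.png

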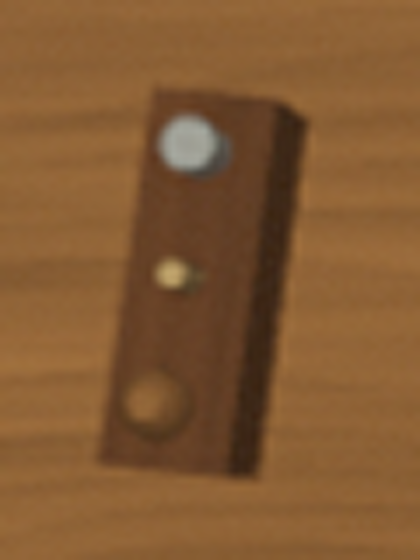

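```bash
python3 - <<'E'
import numpy as np
from h import *
c=np.load("pics/top0.npy",allow_pickle=True).item()
f=lambda a,b,z:plane(c,295+a/5.5-.4,165+b/5.5-.4,z)
g=lambda a,b,z:plane(c,190+a/7-.4,190+b/7-.4,z)
H=f(162,100,.064);L=f(160,438,.036);S=f(363,370,.062)
print("hinge",H,"lower",L,"swing",S,np.hypot(*(H-L)[:2]),np.hypot(*(S-H)[:2]))
print("screws",f(107,79,.012),f(212,79,.012),f(105,484,.012),f(214,484,.012))
d=(H-L);yaw=np.arctan2(d[1],d[0]);e=H-S;print(yaw,np.arctan2(e[1],e[0])-yaw)
print("pin",g(188,143,.09),"dowel",g(173,274,.087),"awl",g(155,405,.098))
print("blkcorn",g(155,85,.06),g(98,462,.06),g(278,103,.06),g(230,472,.06))
P=cloud(c)
for s,n in ((slice(170,260),slice(340,375)),):pass
E
```

```text
hinge [ 0.60996382 -0.01597394  0.064     ] lower [ 0.43955362 -0.0114115   0.036     ] swing [ 0.47010025 -0.11352906  0.062     ] 0.17047126435392823 0.17052512678303924
screws [0.63256573 0.01160454 0.012     ] [ 0.63143057 -0.04470148  0.012     ] [0.41746974 0.01716766 0.012     ] [ 0.41617881 -0.0395606   0.012     ]
-0.02676691325507063 0.6358143869947767
pin [0.53562312 0.2767944  0.09      ] dowel [0.48551336 0.28231044 0.087     ] awl [0.43534507 0.28529093 0.098     ]
blkcorn [0.5632602  0.29757695 0.06      ] [0.41550852 0.31647781 0.06      ] [0.55500018 0.24897919 0.06      ] [0.41036992 0.26555197 0.06      ]
```

move_arm(rows="-15 51 0 0 0 0;-15 51 0 0 0 0;-15 51 0 0 0 0;-15 51 0 0 0 0;-15 51 0 0 0 0;-15 51 0 0 0 0;-15 51 0 0 0 0;-15 51 0 0 0 0;0 0 0 0 0 -0.12;0 0 0 0 0 -0.12;0 0 0 0 0 0")

```text
time_s: 1.52
ee_pos: [0.5336, 0.2704, 0.299]
eef_rot: [-3.137, 0.004, 1.496]
force: [-0.6, 0.6, -0.7]
grip_width: 0.0941
```

```bash
cat >> h.py <<'E'
def to(obs,xyz,yaw):
    M=R.from_euler("xyz",obs["eef_rot"]);t=R.from_euler("xyz",[np.pi,0,yaw])
    print("mm",(1000*M.inv().apply(np.array(xyz)-obs["ee_pos"])).round(1),"rv",(M.inv()*t).as_rotvec().round(4))
def snap(n,tag):
    from station import sensors,camera
    o=sensors.get_obs();c=camera(n);cv2.imwrite(f"pics/{tag}.png",c["color"]);np.save(f"pics/{tag}.npy",(c,o),allow_pickle=True);return c,o
def st(o):
    print({k:np.round(o[k],4).tolist() for k in("time_s","ee_pos","eef_rot","force","grip_width")})
E
python3 - <<'E'
from h import *
c,o=snap("wrist","w1");st(o)
E
```

```text
{'time_s': 1.525, 'ee_pos': [0.5336, 0.2704, 0.299], 'eef_rot': [-3.1373, 0.0038, 1.4965], 'force': [-0.5951, 0.5517, -0.6561], 'grip_width': 0.0941}
```

View pics/w1.png

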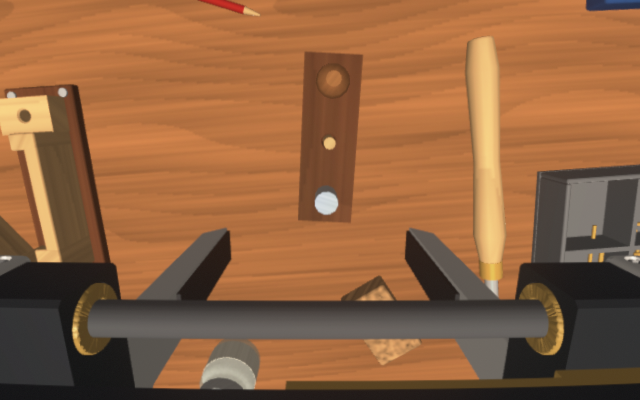

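The wrist view shows the pin head at (326,203) at the block's far end, the dowel at (330,143) and the awl at (333,80); part of the clamp is at the left.

```bash
python3 - <<'E'
from h import *
c,o=np.load("pics/w1.npy",allow_pickle=True)
im=c["color"];cr=im[170:240,290:370]
cv2.imwrite("pics/w1z.png",cv2.resize(cr,None,fx=7,fy=7,interpolation=cv2.INTER_CUBIC))
P=cloud(c,o)
# head top: depth points z>0.08 near
m=np.zeros(P.shape[:2],bool);m[180:225,300:350]=1
m&=P[...,2]>.082
q=P[m];print("head",q.mean(0),q.min(0),q.max(0),m.sum())
print(plane(c,326,201.5,.09,o),"table z",P[150,420],"blk",P[170,330])
print("lowhole",plane(c,25,116,.036,o))
to(o,[.527,-.141,.20],1.545)
E
```

```text
head [0.53548053 0.27568675 0.09439187] [0.46771655 0.2661202  0.08206448] [0.54702757 0.28528673 0.38080527] 451
[0.53656892 0.27570728 0.09      ] table z [0.50859483 0.38026386 0.00097423] blk [0.51434145 0.28148673 0.06095525]
lowhole [ 0.44217054 -0.0110572   0.036     ]
mm [-410.3   24.4  100.4] rv [-0.0043  0.0037 -0.0485]
```

View pics/w1z.png

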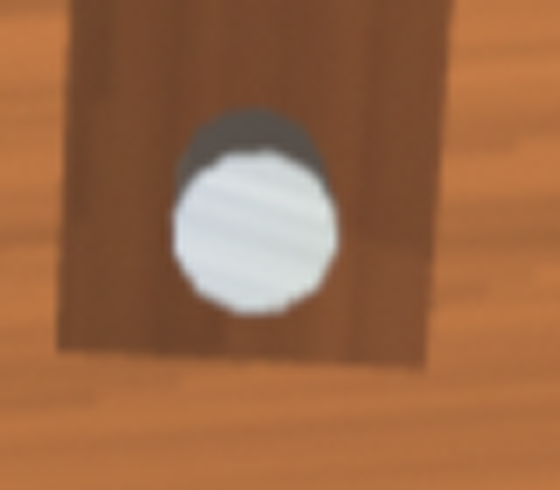

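move_arm(rows="-58 3 0 0 0 0;-58 3 0 0 0 0;-58 3 0 0 0 0;-58 3 0 0 0 0;-58 3 0 0 0 0;-58 3 0 0 0 -0.025;-58 3 0 -0.004 0.004 -0.025;0 0 0 0 0 0", grip=-1, newtons=20)

```text
time_s: 2.58
ee_pos: [0.5204, -0.1459, 0.3005]
eef_rot: [3.141, -0.0, 1.528]
force: [-0.8, 0.5, 0.0]
grip_width: 0.0176
```

```bash
python3 - <<'E'
from h import *
c,o=snap("wrist","w2");st(o)
to(o,[.527,-.143,.13],1.545)
E
```

```text
{'time_s': 2.575, 'ee_pos': [0.5204, -0.1459, 0.3005], 'eef_rot': [3.1406, -0.0001, 1.5277], 'force': [-0.8154, 0.4752, 0.0439], 'grip_width': 0.0176}
mm [  3.2   6.3 170.5] rv [ 0.001  -0.0001 -0.0173]
```

View pics/w2.png

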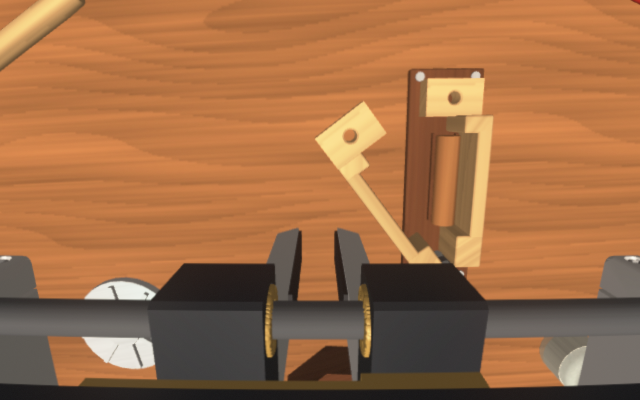

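The picture shows the lower hole at (454,98), the swing hole at (350,135), and the fingers still closing to the left of the jaw arm.

```bash
python3 - <<'E'
from h import *
c,o=np.load("pics/w2.npy",allow_pickle=True)
print(plane(c,454,98,.036,o),plane(c,349.7,135.5,.062,o),[plane(c,u,v,.012,o) for u,v in((420,76),(476,76))])
E
```

```text
[ 0.44217293 -0.01378018  0.036     ] [ 0.47188713 -0.11587572  0.062     ] [array([ 0.41881168, -0.03980735,  0.012     ]), array([0.42070142, 0.01679313, 0.012     ])]
```

move_arm(rows="1 2 45 0 0 -0.009;1 2 45 0 0 -0.009;1 2 45 0 0 0;0 0 34 0 0 0;0 0 0 0 0 0")

```text
time_s: 3.25
ee_pos: [0.5283, -0.1344, 0.1284]
eef_rot: [3.138, -0.0, 1.545]
force: [-0.7, -0.0, 1.5]
grip_width: 0.0005
```

move_arm(rows="8 -8 0 0 0 0;8 -8 0 0 0 0;8 -8 0 0 0 0;8 -8 0 0 0 0;8 -8 0 0 0 0;8 -4 0 0 0 0;8 -4 0 0 0 0;8 -4 0 0 0 0;5 -2 0 0 0 0;0 0 0 0 0 0")

```text
time_s: 4.5
ee_pos: [0.4739, -0.0579, 0.1329]
eef_rot: [3.131, 0.002, 1.546]
force: [0.2, 1.1, 0.2]
grip_width: 0.0004
```

```bash
python3 - <<'E'
from h import *
c,o=snap("top","t2");st(o)
cv2.imwrite("pics/t2z.png",cv2.resize(c["color"][165:270,275:395],None,fx=5.5,fy=5.5,interpolation=cv2.INTER_CUBIC))
c,o=snap("wrist","w3")
E
```

```text
{'time_s': 4.5, 'ee_pos': [0.4739, -0.0579, 0.1329], 'eef_rot': [3.1308, 0.0016, 1.5457], 'force': [0.1797, 1.0656, 0.1811], 'grip_width': 0.0004}
```

View pics/w3.png

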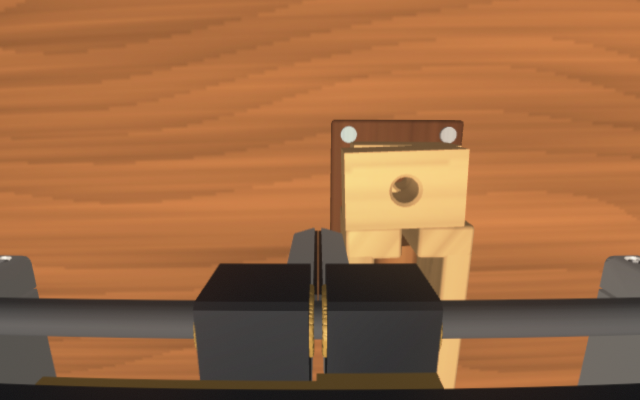

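The jaw is nearly shut: its ear hole at (405,190) is about over the lower one, with a slight tilt left. I'll push on to the stop.

move_arm(rows="3 -1 0 0 0 0;3 0 0 0 0 0;3 0 0 0 0 0;2 0 0 0 0 0")

```text
time_s: 5.1
ee_pos: [0.4732, -0.0515, 0.133]
eef_rot: [3.131, 0.011, 1.546]
force: [-2.2, -20.4, -0.6]
grip_width: 0.0004
```

```bash
python3 - <<'E'
from h import *
c,o=snap("wrist","w4");st(o)
E
```

```text
{'time_s': 5.1, 'ee_pos': [0.4732, -0.0515, 0.133], 'eef_rot': [3.131, 0.0108, 1.5458], 'force': [-2.2041, -20.3735, -0.6492], 'grip_width': 0.0004}
```

View pics/w4.png

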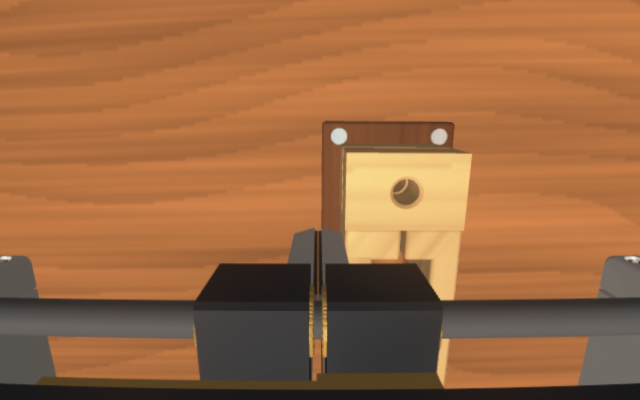

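20 N against the stop: shut. Back off, lift, and measure the hole from above.

move_arm(rows="-6 0 0 0 0 0;-14 0 0 0.005 -0.005 0;0 0 -45 0 0 0;0 0 -45 0.005 -0.005 0;20 -20 -45 0 0 0;20 -10 -20 0 0 0;0 0 0 0 0 0", grip=0)

```text
time_s: 6.02
ee_pos: [0.4426, -0.0302, 0.2919]
eef_rot: [-3.14, 0.021, 1.544]
force: [0.4, -0.1, -0.3]
grip_width: 0.0471
```

```bash
python3 - <<'E'
from h import *
c,o=snap("wrist","w5");st(o)
c,o=snap("top","t5")
cv2.imwrite("pics/t5z.png",cv2.resize(c["color"][165:270,275:395],None,fx=5.5,fy=5.5,interpolation=cv2.INTER_CUBIC))
E
```

```text
{'time_s': 6.025, 'ee_pos': [0.4426, -0.0302, 0.2919], 'eef_rot': [-3.14, 0.0209, 1.5439], 'force': [0.3758, -0.1228, -0.2767], 'grip_width': 0.0471}
```

View pics/w5.png

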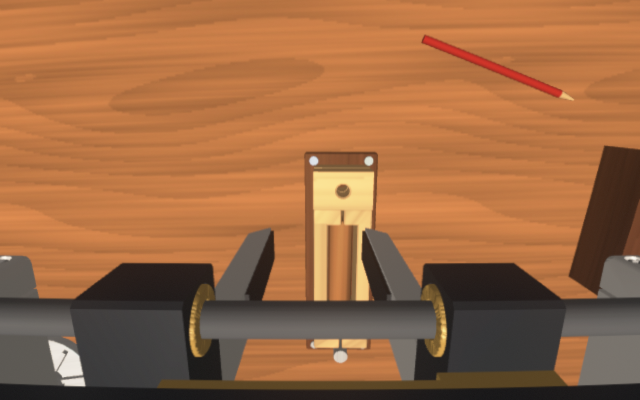

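View pics/t5z.png

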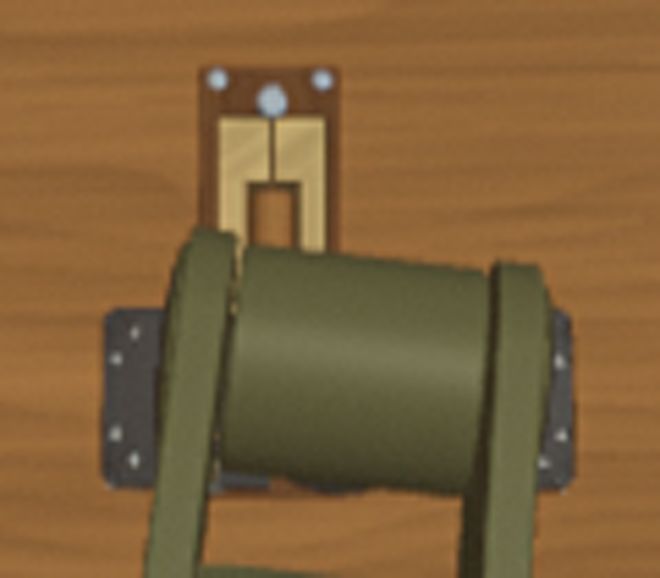

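Jaw is shut, faces parallel with a thin seam; the hole is at (343,190), the hinge post at (341,356).

```bash
python3 - <<'E'
from h import *
c,o=np.load("pics/w5.npy",allow_pickle=True)
cv2.imwrite("pics/w5z.png",cv2.resize(c["color"][150:225,300:385],None,fx=8,fy=8,interpolation=cv2.INTER_CUBIC))
Hh=plane(c,342.8,190.5,.062,o);Pp=plane(c,341,356,.064,o)
print(Hh,Pp,np.hypot(*(Pp-Hh)[:2]))
P=cloud(c,o);print(P[205,330],P[205,360])
to(o,[.536,.276,.25],1.47)
E
```

```text
[ 0.44093083 -0.01310645  0.062     ] [ 0.6109945  -0.01662224  0.064     ] 0.17010000439940562
[ 0.45419311 -0.02483433  0.06156327] [0.45478018 0.00234894 0.06161317]
mm [309.5  85.2  35.3] rv [-0.0008  0.0209  0.0739]
```

View pics/w5z.png

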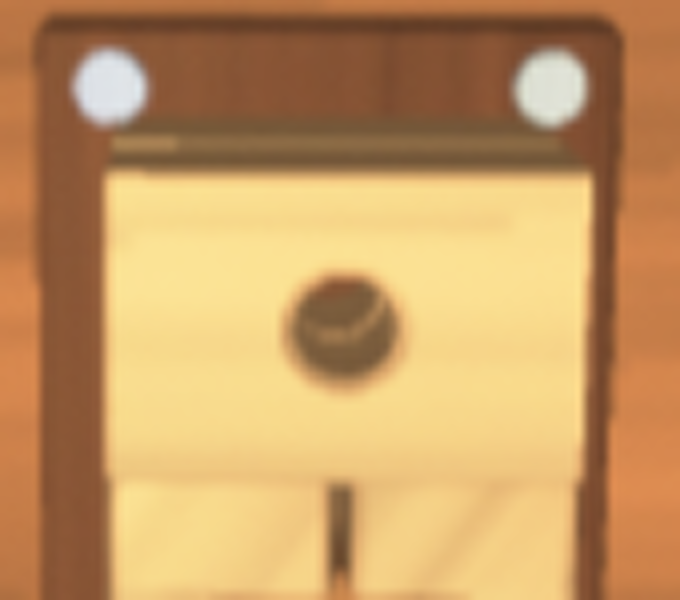

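move_arm(rows="51 14 0 0 0.01 0.02;51 14 0 0 0.01 0.02;51 14 0 0 0 0.02;51 14 0 0 0 0.015;51 14 0 0 0 0;51 14 0 0 0 0;0 0 0 0 0 0")

```text
time_s: 7.0
ee_pos: [0.5561, 0.2708, 0.2743]
eef_rot: [-3.123, 0.007, 1.458]
force: [0.1, 0.1, -0.6]
grip_width: 0.0466
```

```bash
python3 - <<'E'
from h import *
c,o=snap("wrist","w6");st(o)
to(o,[.536,.276,.161],1.47)
cv2.imwrite("pics/w6z.png",cv2.resize(c["color"][150:250,270:370],None,fx=5.5,fy=5.5,interpolation=cv2.INTER_CUBIC))
E
```

```text
{'time_s': 7.0, 'ee_pos': [0.5561, 0.2708, 0.2743], 'eef_rot': [-3.1231, 0.0071, 1.4579], 'force': [0.1092, 0.0718, -0.5608], 'grip_width': 0.0466}
mm [  3.7 -18.5 113.7] rv [-0.0185  0.007  -0.0122]
```

View pics/w6z.png

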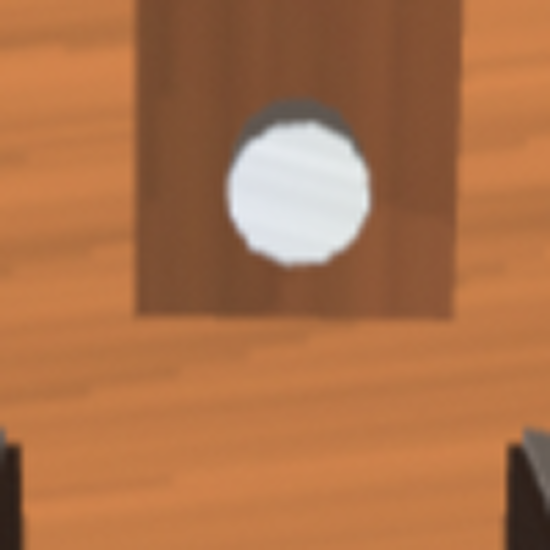

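```bash
python3 - <<'E'
from h import *
c,o=np.load("pics/w6.npy",allow_pickle=True)
p=plane(c,270+299/5.5-.4,150+193/5.5-.4,.09,o);print(p)
to(o,[p[0],p[1],.20],1.458)
E
```

```text
[0.53761823 0.27569392 0.09      ]
mm [  3.3 -17.6  74.7] rv [-0.0184  0.0071 -0.0002]
```

move_arm(rows="2 -10 25 -0.018 0.007 0;1 -8 25 0 0 0;0 0 22 0 0 0;0 0 0 0 0 0;0 0 0 0 0 0")

```text
time_s: 7.68
ee_pos: [0.5382, 0.2667, 0.1984]
eef_rot: [-3.138, 0.003, 1.45]
force: [1.1, 0.7, 0.4]
grip_width: 0.0472
```

```bash
python3 - <<'E'
from h import *
c,o=snap("wrist","w7");st(o)
to(o,[.537,.2757,.161],1.458)
print(proj(c,[o["ee_pos"]+R.from_euler("xyz",o["eef_rot"]).apply([0,0,z]) for z in(.078,.097)],o))
E
```

```text
{'time_s': 7.675, 'ee_pos': [0.5382, 0.2667, 0.1984], 'eef_rot': [-3.1384, 0.0031, 1.4504], 'force': [1.0775, 0.6812, 0.3516], 'grip_width': 0.0472}
mm [ 8.9 -2.2 37.4] rv [-0.0032  0.0031 -0.0076]
[[319.40122213 257.78314753]
 [319.18198915 243.99855995]]
```

View pics/w7.png

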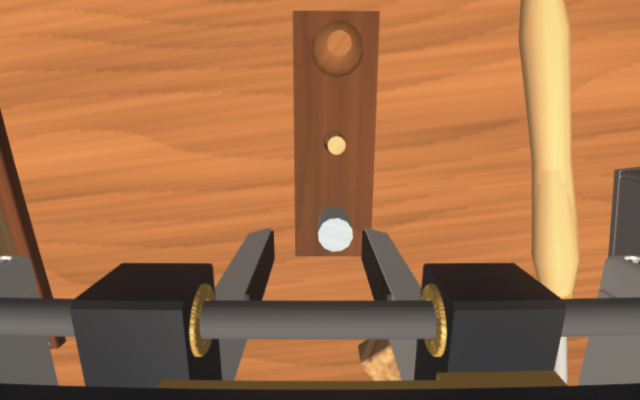

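Head at (335,234), about 9 mm to the +x side of the finger axis. Correct it and descend.

move_arm(rows="5 -1 0 0 0 0;4 -1 10 0 0 0;0 0 10 0 0 0;0 0 10 0 0 0;0 0 8 0 0 0;0 0 0 0 0 0")

```text
time_s: 8.48
ee_pos: [0.5373, 0.2764, 0.1583]
eef_rot: [-3.139, 0.003, 1.451]
force: [-0.4, 0.0, 0.3]
grip_width: 0.0472
```

```bash
python3 - <<'E'
from h import *
c,o=snap("wrist","w8");st(o)
to(o,[.537,.2757,.161],1.45)
E
```

```text
{'time_s': 8.475, 'ee_pos': [0.5373, 0.2764, 0.1583], 'eef_rot': [-3.1391, 0.0028, 1.4507], 'force': [-0.3994, 0.0429, 0.3452], 'grip_width': 0.0472}
mm [-0.7 -0.2 -2.7] rv [-0.0025  0.0028  0.0007]
```

View pics/w8.png

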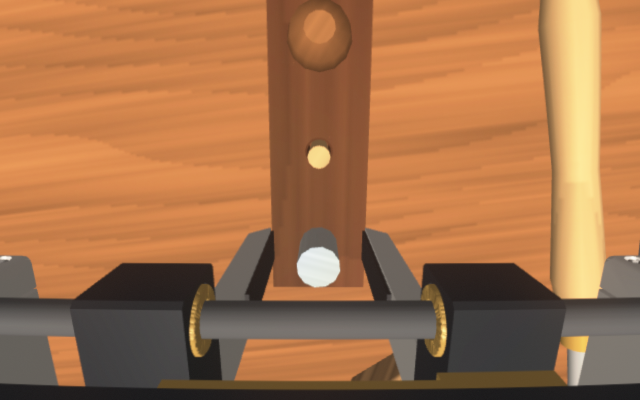

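Head at (319,266), centred between the fingers. Raise 3 mm and grip.

move_arm(rows="0 0 -3 -0.002 0.002 0;0 0 0 0 0 0;0 0 0 0 0 0;0 0 0 0 0 0;0 0 0 0 0 0;0 0 0 0 0 0", grip=-1, newtons=35)

```text
time_s: 9.28
ee_pos: [0.5377, 0.2765, 0.163]
eef_rot: [3.14, -0.001, 1.451]
force: [0.4, -0.2, 0.8]
grip_width: 0.0192
```

```bash
python3 - <<'E'
from h import *
c,o=snap("wrist","w9");st(o);print(plane(c,319,266,.09,o))
E
```

```text
{'time_s': 9.275, 'ee_pos': [0.5377, 0.2765, 0.163], 'eef_rot': [3.14, -0.0005, 1.4506], 'force': [0.391, -0.2176, 0.8349], 'grip_width': 0.0192}
[0.53988017 0.27608221 0.09      ]
```

View pics/w9.png

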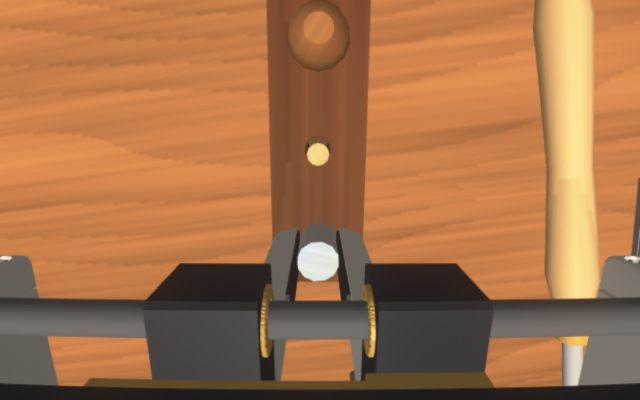

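move_arm(rows="0 0 -6 0 0 0;0 0 -8 0 0 0;0 0 -8 0 0 0;0 0 -8 0 0 0;0 0 -8 0 0 0;0 0 -8 0 0 0;0 0 -8 0 0 0;0 0 -20 0 0 0;0 0 -20 0 0 0;0 0 0 0 0 0")

```text
time_s: 10.58
ee_pos: [0.5375, 0.2765, 0.2632]
eef_rot: [3.139, -0.001, 1.451]
force: [0.6, -1.0, -1.0]
grip_width: 0.0194
```

```bash
python3 - <<'E'
from h import *
c,o=snap("wrist","w10");st(o)
cs,_=snap("side","s10")
u=proj(cs,[.537,.276,.1])[0].astype(int);print(u)
cv2.imwrite("pics/s10z.png",cv2.resize(cs["color"][u[1]-70:u[1]+50,u[0]-60:u[0]+60],None,fx=5,fy=5))
to(o,[.441,-.0133,.25],1.545)
E
```

```text
{'time_s': 10.575, 'ee_pos': [0.5375, 0.2765, 0.2632], 'eef_rot': [3.1392, -0.0009, 1.4506], 'force': [0.5596, -0.955, -1.0358], 'grip_width': 0.0194}
[271 150]
mm [-299.3  -61.1   12.8] rv [ 0.0024 -0.0008 -0.0944]
```

View pics/w10.png

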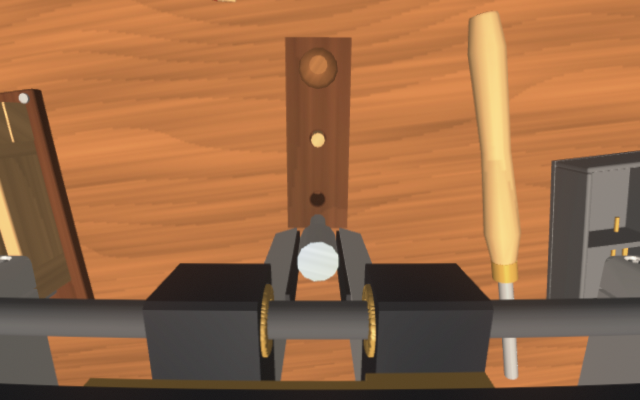

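View pics/s10z.png

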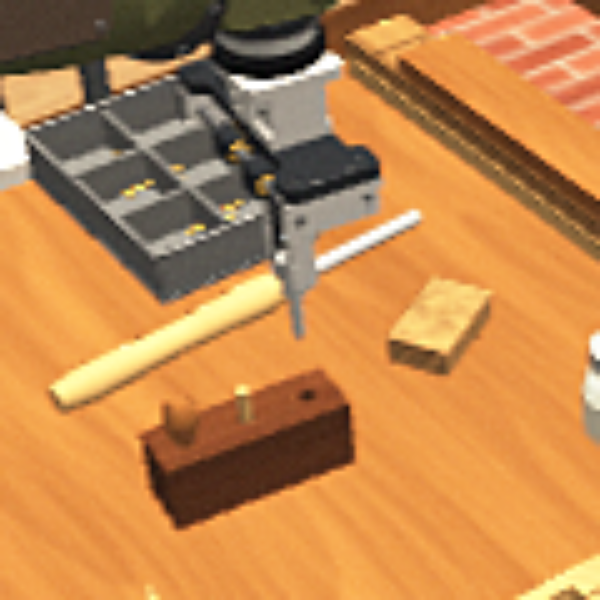

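```bash
python3 - <<'E'
from h import *
c,o=np.load("pics/w10.npy",allow_pickle=True)
M=R.from_euler("xyz",o["eef_rot"])
for u,v,zt in ((318.3,261.5,.073),(317.8,213.5,.147)):
    w=plane(c,u,v,o["ee_pos"][2]-zt,o);print((1000*M.inv().apply(w-o["ee_pos"])).round(2),w)
print("blockhole",plane(c,317.3,199,.06,o))
cv2.imwrite("pics/w10z.png",cv2.resize(c["color"][185:285,270:370],None,fx=6,fy=6,interpolation=cv2.INTER_CUBIC))
E
```

```text
[-0.55 -0.21 73.  ] [0.53743189 0.27601879 0.19023567]
[ -0.65  -3.09 146.99] [0.53474754 0.27630972 0.11623567]
blockhole [0.53795134 0.27566154 0.06      ]
```

View pics/w10z.png

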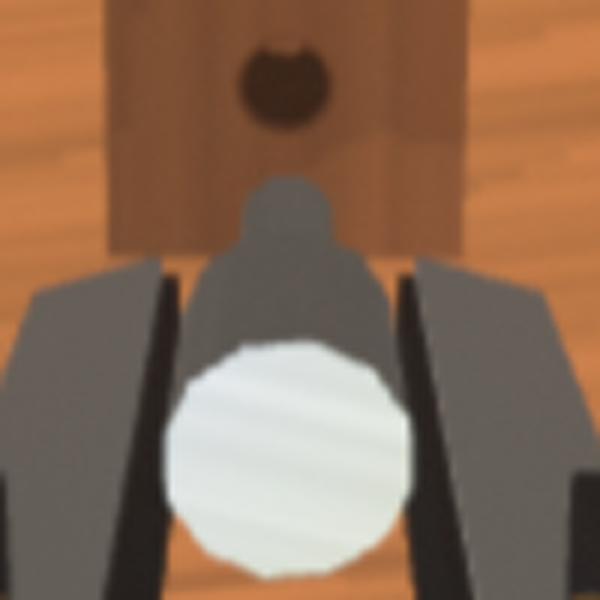

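move_arm(rows="-45 -10 0 0 0 0;-45 -10 0 0 0 0;-45 -10 0 0 0 0;-45 -10 0 0 0 0;-45 -10 0 0 0 0;-45 -10 0 0 0 -0.04;-20 0 0 0 0 -0.05;0 0 0 0 0 0")

```text
time_s: 11.68
ee_pos: [0.4379, -0.0126, 0.254]
eef_rot: [-3.13, 0.002, 1.543]
force: [0.6, -0.3, -0.9]
grip_width: 0.019
```

```bash
python3 - <<'E'
from h import *
c,o=snap("wrist","w11");st(o)
to(o,[.441,-.0133,.24],1.545)
E
```

```text
{'time_s': 11.675, 'ee_pos': [0.4379, -0.0126, 0.254], 'eef_rot': [-3.1304, 0.0023, 1.5432], 'force': [0.5863, -0.2587, -0.9121], 'grip_width': 0.019}
mm [-0.5  3.3 14. ] rv [-0.0112  0.0023 -0.0019]
```

View pics/w11.png

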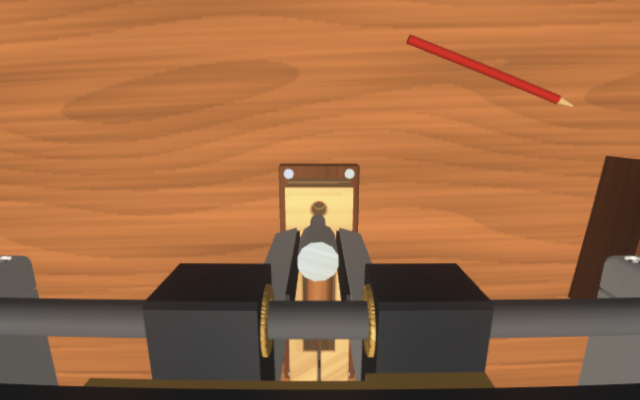

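```bash
python3 - <<'E'
from h import *
c,o=np.load("pics/w11.npy",allow_pickle=True)
cv2.imwrite("pics/w11z.png",cv2.resize(c["color"][160:280,270:370],None,fx=5,fy=5,interpolation=cv2.INTER_CUBIC))
for h in ([.441,-.0133,.062],):print(proj(c,[h],o))
E
```

```text
[[318.42128653 208.66061212]]
```

View pics/w11z.png

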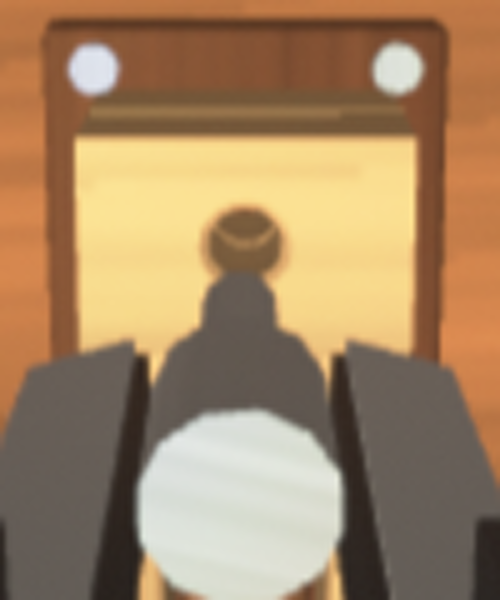

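The hole centre is at about (318.4,208.8), matching the projected estimate to within half a pixel. Align and descend to just above the mouth.

move_arm(rows="0 3 10 -0.011 0.002 0;0 0 15 0 0 0;0 0 12 0 0 0;0 0 0 0 0 0;0 0 0 0 0 0")

```text
time_s: 12.35
ee_pos: [0.4414, -0.0091, 0.2133]
eef_rot: [-3.141, -0.001, 1.545]
force: [-0.0, 0.9, -1.4]
grip_width: 0.0194
```

```bash
python3 - <<'E'
from h import *
c,o=snap("wrist","w12");st(o)
to(o,[.4412,-.0128,.165],1.545)
cv2.imwrite("pics/w12z.png",cv2.resize(c["color"][170:290,260:380],None,fx=5,fy=5,interpolation=cv2.INTER_CUBIC))
print(proj(c,[.441,-.0133,.062],o))
E
```

```text
{'time_s': 12.35, 'ee_pos': [0.4414, -0.0091, 0.2133], 'eef_rot': [-3.1407, -0.0006, 1.5445], 'force': [-0.0241, 0.9231, -1.4031], 'grip_width': 0.0194}
mm [-3.7 -0.1 48.3] rv [-0.0009 -0.0006 -0.0005]
[[312.55153491 216.03823125]]
```

View pics/w12z.png

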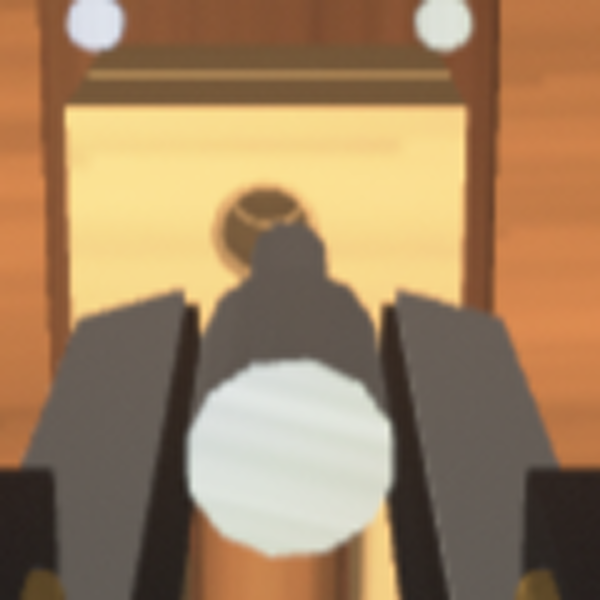

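move_arm(rows="-3.5 0 0 0 0 0;0 0 0 0 0 0")

```text
time_s: 12.65
ee_pos: [0.4415, -0.0129, 0.214]
eef_rot: [3.141, -0.0, 1.544]
force: [-1.0, 0.7, -0.2]
grip_width: 0.0193
```

```bash
python3 - <<'E'
from h import *
c,o=snap("wrist","w13");st(o)
to(o,[.4412,-.0128,.165],1.545)
cv2.imwrite("pics/w13z.png",cv2.resize(c["color"][170:290,260:380],None,fx=5,fy=5,interpolation=cv2.INTER_CUBIC))
E
```

```text
{'time_s': 12.65, 'ee_pos': [0.4415, -0.0129, 0.214], 'eef_rot': [3.1413, -0.0005, 1.5444], 'force': [-0.9515, 0.6689, -0.2416], 'grip_width': 0.0193}
mm [ 0.1 -0.3 49. ] rv [ 0.0003 -0.0005 -0.0006]
```

View pics/w13z.png

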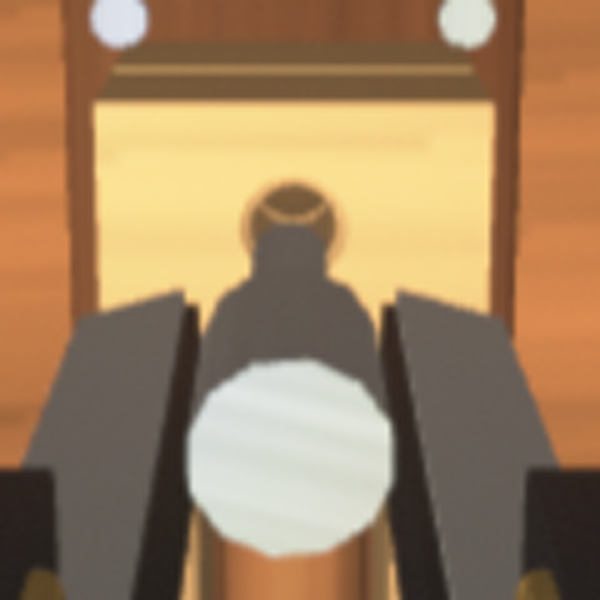

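The hole centre in the zoom is at about (293,228) and the shank at about (290,245), so they are in line laterally. Descend slowly.

move_arm(rows="0 0 5 0 0 0;0 0 5 0 0 0;0 0 5 0 0 0;0 0 0 0 0 0")

```text
time_s: 13.2
ee_pos: [0.4414, -0.0128, 0.1977]
eef_rot: [3.141, -0.001, 1.544]
force: [0.7, -0.2, -0.9]
grip_width: 0.0194
```

```bash
python3 - <<'E'
from h import *
c,o=snap("wrist","w14");st(o)
to(o,[.4412,-.0128,.165],1.545)
cv2.imwrite("pics/w14z.png",cv2.resize(c["color"][170:290,260:380],None,fx=5,fy=5,interpolation=cv2.INTER_CUBIC))
E
```

```text
{'time_s': 13.2, 'ee_pos': [0.4414, -0.0128, 0.1977], 'eef_rot': [3.1414, -0.0005, 1.5443], 'force': [0.7455, -0.2372, -0.8876], 'grip_width': 0.0194}
mm [ 0.  -0.2 32.7] rv [ 0.0001 -0.0005 -0.0007]
```

View pics/w14z.png

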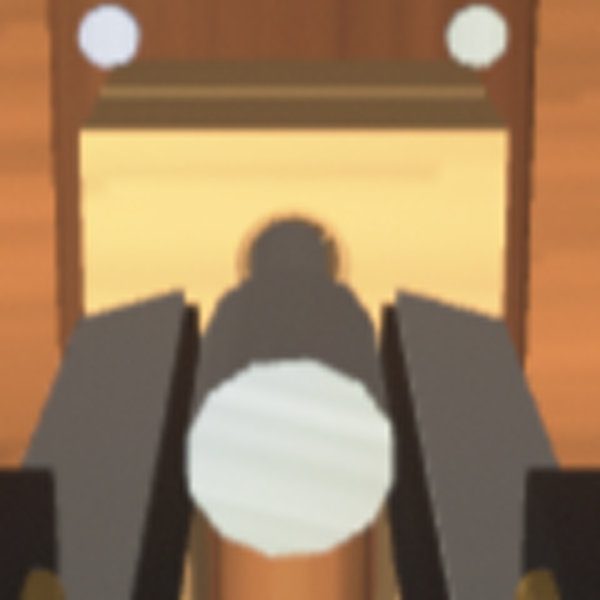

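The shank is in the mouth, no force. Continue.

move_arm(rows="0 0 5 0 0 0;0 0 5 0 0 0;0 0 5 0 0 0;0 0 5 0 0 0;0 0 0 0 0 0")

```text
time_s: 13.88
ee_pos: [0.4415, -0.0128, 0.1765]
eef_rot: [3.141, -0.0, 1.544]
force: [-0.2, 0.8, -0.7]
grip_width: 0.0193
```

move_arm(rows="0 0 4 0 0 0;0 0 4 0 0 0;0 0 2 0 0 0;0 0 1.5 0 0 0;0 0 0 0 0 0")

```text
time_s: 14.5
ee_pos: [0.4417, -0.0128, 0.1649]
eef_rot: [3.141, -0.0, 1.544]
force: [-2.1, 0.1, 3.1]
grip_width: 0.019
```

move_arm(rows="0 0 1.5 0 0 0;0 0 1.5 0 0 0;0 0 0 0 0 0")

```text
time_s: 14.88
ee_pos: [0.4419, -0.0129, 0.1651]
eef_rot: [3.14, -0.0, 1.545]
force: [-0.8, -0.1, -0.6]
grip_width: 0.0194
```

```bash
python3 - <<'E'
from h import *
c,o=snap("wrist","w15");st(o)
cv2.imwrite("pics/w15z.png",cv2.resize(c["color"][170:290,260:380],None,fx=5,fy=5,interpolation=cv2.INTER_CUBIC))
cs,_=snap("side","s15")
u=proj(cs,[.441,-.013,.07])[0].astype(int)
cv2.imwrite("pics/s15z.png",cv2.resize(cs["color"][u[1]-50:u[1]+50,u[0]-40:u[0]+70],None,fx=5,fy=5))
E
```

```text
{'time_s': 14.875, 'ee_pos': [0.4419, -0.0129, 0.1651], 'eef_rot': [3.1397, -0.0001, 1.5446], 'force': [-0.8184, -0.1456, -0.6011], 'grip_width': 0.0194}
```

View pics/w15z.png

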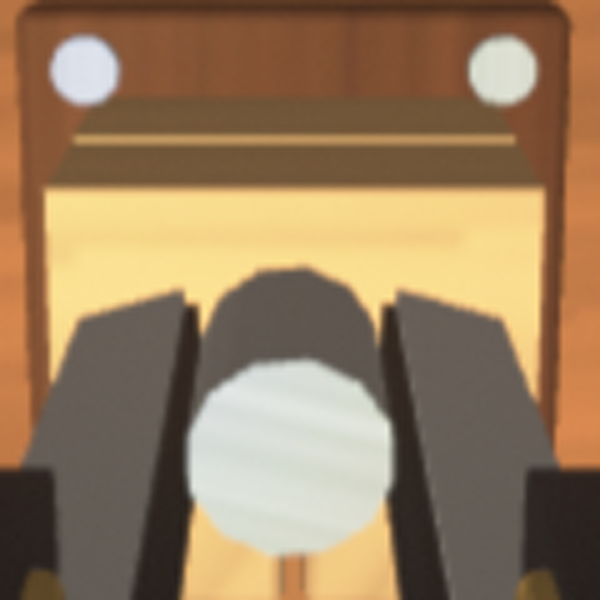

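View pics/s15z.png

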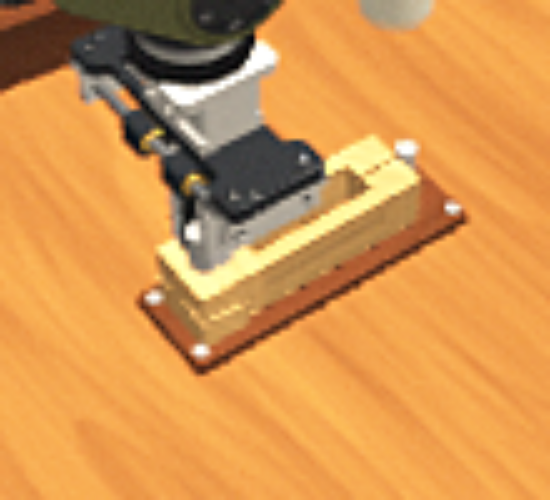

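move_arm(rows="0 0 4 0 0 0")

```text
time_s: 15.1
ee_pos: [0.4432, -0.013, 0.1634]
eef_rot: [3.136, 0.0, 1.545]
force: [-11.7, 0.9, 53.6]
grip_width: 0.0192
```

Seated firmly (53 N, z stopped). Release and lift straight up.

move_arm(rows="0 0 -1 0.005 0 0;0 0 0 0 0 0;0 0 0 0 0 0", grip=0)

```text
time_s: 15.48
ee_pos: [0.4436, -0.013, 0.1646]
eef_rot: [3.139, 0.0, 1.545]
force: [-0.4, -0.2, -0.5]
grip_width: 0.0451
```

move_arm(rows="0 0 -10 0 0 0;0 0 -15 0 0 0;0 0 -20 0 0 0;0 0 -20 0 0 0;0 0 0 0 0 0")

```text
time_s: 16.1
ee_pos: [0.4435, -0.013, 0.2346]
eef_rot: [3.138, 0.0, 1.545]
force: [-0.0, 0.0, -0.6]
grip_width: 0.047
```

```bash
python3 - <<'E'
from h import *
c,o=snap("wrist","w16");st(o)
P=cloud(c,o)
m=np.zeros(P.shape[:2],bool);m[150:300,280:350]=1
m&=(P[...,2]>.08)&(P[...,2]<.11);q=P[m];print(np.median(q,0),m.sum())
# squeeze at clamp x -30, center y 0
h=np.array([.441,-.0133]);yw=-.024;t=h+np.array([np.cos(yw),np.sin(yw)])*.0605
print(t);to(o,[t[0],t[1],.24],1.546)
E
```

```text
{'time_s': 16.1, 'ee_pos': [0.4435, -0.013, 0.2346], 'eef_rot': [3.1378, 0.0005, 1.5446], 'force': [-0.0355, 0.0275, -0.6231], 'grip_width': 0.047}
[ 0.44015197 -0.01399718  0.09142475] 773
[ 0.50148258 -0.01475186]
mm [-0.2 58.  -5.2] rv [ 0.0038  0.0005 -0.0014]
```

View pics/w16.png

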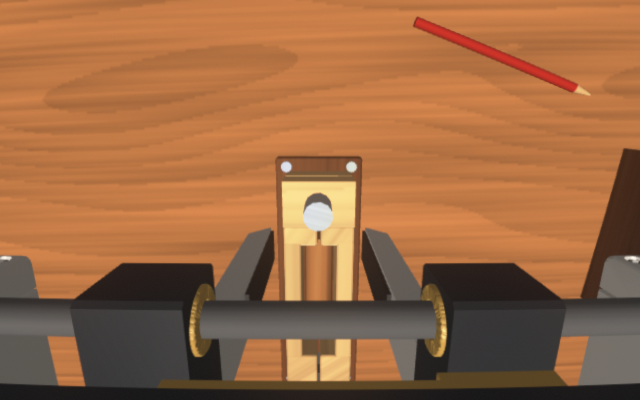

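The pin stands with its head at (318,215), top at z 91 mm (92 expected when home). Now move over the middle of the jaws with the gripper fully open.

move_arm(rows="0 20 0 0.003 0 0;0 20 0 0 0 0;0 18 0 0 0 0;0 0 0 0 0 0;0 0 0 0 0 0", grip=1)

```text
time_s: 16.77
ee_pos: [0.5009, -0.0144, 0.2304]
eef_rot: [-3.136, -0.0, 1.545]
force: [-0.5, -0.0, -0.3]
grip_width: 0.0927
```

```bash
python3 - <<'E'
from h import *
c,o=snap("wrist","w17");st(o)
to(o,[.5015,-.0148,.128],1.546)
E
```

```text
{'time_s': 16.775, 'ee_pos': [0.5009, -0.0144, 0.2304], 'eef_rot': [-3.1358, -0.0, 1.5446], 'force': [-0.5037, -0.0002, -0.3171], 'grip_width': 0.0927}
mm [ -0.4   1.2 102.4] rv [-0.0058 -0.     -0.0014]
```

View pics/w17.png

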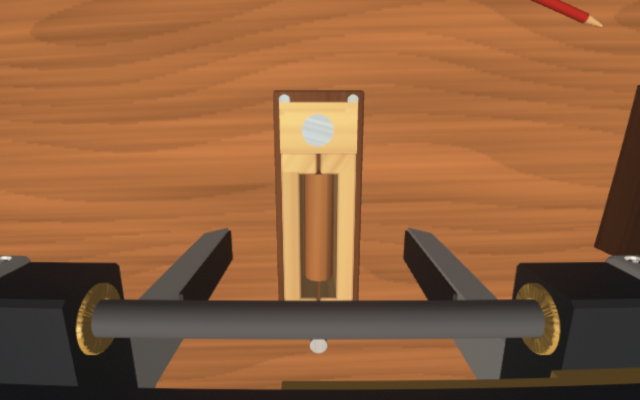

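The fingers straddle the jaws symmetrically and the pin head is at (318,130). Descend.

move_arm(rows="0 0 15 -0.005 0 0;0 0 15 0 0 0;0 0 15 0 0 0;0 0 15 0 0 0;0 0 15 0 0 0;0 0 12 0 0 0;0 0 8 0 0 0;0 0 4 0 0 0;0 0 0 0 0 0")

```text
time_s: 17.95
ee_pos: [0.4996, -0.0144, 0.126]
eef_rot: [-3.141, 0.0, 1.545]
force: [0.5, 0.5, -0.3]
grip_width: 0.0938
```

```bash
python3 - <<'E'
from h import *
c,o=snap("wrist","w18");st(o)
to(o,[.5015,-.0148,.128],1.546)
E
```

```text
{'time_s': 17.95, 'ee_pos': [0.4996, -0.0144, 0.126], 'eef_rot': [-3.1409, 0.0, 1.5445], 'force': [0.533, 0.5329, -0.3493], 'grip_width': 0.0938}
mm [-0.4  1.9 -2. ] rv [-0.0007  0.     -0.0015]
```

View pics/w18.png

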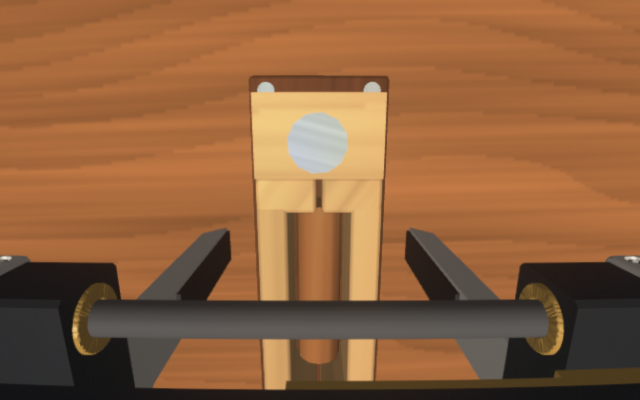

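move_arm(rows="0 0 0 0 0 0;0 0 0 0 0 0;0 0 0 0 0 0;0 0 0 0 0 0;0 0 0 0 0 0;0 0 0 0 0 0;0 0 0 0 0 0;0 0 0 0 0 0", grip=-1, newtons=50)

```text
time_s: 19.0
ee_pos: [0.5001, -0.0138, 0.1271]
eef_rot: [3.14, -0.001, 1.544]
force: [0.4, 1.7, 0.4]
grip_width: 0.0536
```

```bash
python3 - <<'E'
from h import *
c,o=snap("wrist","w19");st(o)
P=cloud(c,o)
m=np.zeros(P.shape[:2],bool);m[125:165,300:335]=1
print("pin top",np.median(P[m],0));print("jaw top",np.median(P[120:165,265:280].reshape(-1,3),0),"post",o["force"])
cs,_=snap("side","s19")
u=proj(cs,[.50,-.013,.07])[0].astype(int)
cv2.imwrite("pics/s19z.png",cv2.resize(cs["color"][u[1]-50:u[1]+50,u[0]-60:u[0]+60],None,fx=5,fy=5))
E
```

```text
{'time_s': 19.0, 'ee_pos': [0.5001, -0.0138, 0.1271], 'eef_rot': [3.1402, -0.0008, 1.5443], 'force': [0.4189, 1.6687, 0.367], 'grip_width': 0.0536}
pin top [ 0.44265483 -0.0133957   0.09150079]
jaw top [ 0.44343767 -0.03194642  0.06160072] post [0.4188954  1.66873478 0.36701887]
```

View pics/w19.png

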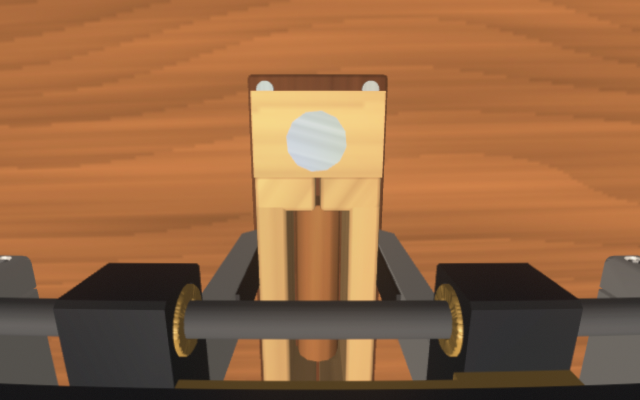

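View pics/s19z.png

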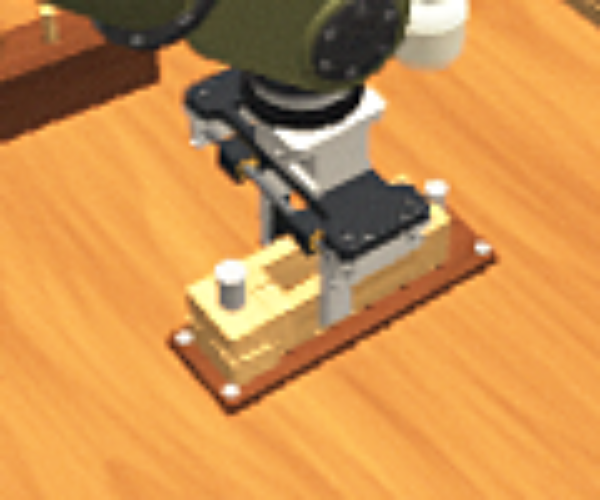

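The fingers hold both jaws at 53.6 mm. The pin top is 29.9 mm above the ear, against a 30 mm head, so it is home. Handing in.

```bash
python3 -c "
from station import ctrl
print(ctrl.hand_in())"
```

```text
the job is handed in; nothing more can be done
None
```

The clamp is shut, the pin is home through both ears, and the gripper is squeezing both halves together with a 50 N setting. I handed it in at about 19 s.

- **Swing jaw:** I pushed it shut until it pressed about 20 N against its stop. The wrist and top pictures showed the two halves parallel.
- **Pin:** I took it from the block and lowered it through both ears. It stopped at the expected height and held against a 54 N downward push. Its top then measured 29.9 mm above the upper ear, against a head height of 30 mm.
- **Squeeze:** The fingers closed on the outer faces of both halves near the middle and stopped at 53.6 mm (nominal 54 mm). Forces on the tool were under 2 N afterwards.

The blank is still lying in the clamp, and I did not touch the other things on the bench. Sideways drift of 4–9 mm during some moves was seen and corrected before the grasp and the insertion. No check failed or disagreed beyond 1–2 mm.

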